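# Fit the beam dump arm on its post

### The job

Take the beam dump arm (the one carrying the finned block) off its screw on the sloping board: slide it up the slope until the screw head comes free of the keyhole, then draw it off the board. Lower its hub squarely over the tall post, holding it all the way down to the collar without forcing or dropping it, turned so that the block's entry hole faces the laser's exit port and is centred in front of it, and let go. Leave the other arm hanging on the board, do not bump the laser or the mirror, and leave everything else on the table where it is.

Things in the scene. Friction and masses are not known exactly. Their poses are not given: they have to be found in the camera images.
- dump_arm: Beam dump arm, loose, 0.35 to 0.65 kg: black anodised hub, flat bar 8 mm thick and 36 wide, black finned block at the bar's end (x 132). Origin: bore centre at the hub's foot, level with the bar's underside; z along the bore, out of the hub's top; x along the bar from hub to block. Hangs with its underside flat on the board, hub up the slope, block down. Centre of mass about x 80, z 28 mm.
- hub_top (a point): Centre of the bore at the top of the dump arm's hub, 60 mm above the arm's origin. Hub 40 mm outside, bore 27 mm right through, with a fixed black thumbscrew sticking out 18 mm on its -x side at z 46. Once fitted and let go, the bore's play lets the arm sag by about 2 degrees.
- keyhole (a point): Centre of the wide hole (20 mm) of the dump arm's keyhole, at the bar's underside, arm x 62; its slot, 10 mm wide, runs from there towards the hub to x 35. At the start the slot's end rests on the screw's shank: slide the arm 23 mm up the slope (its own -x) to bring the head into the wide hole, then draw it off more than 16 mm along its own +z.
- block_top (a point): Centre of the top of the dump arm's finned block: arm x 107, y 0, z 68 mm. The block spans x 82 to 132, z 8 to 68 mm and is 44 mm wide between its two flat faces, at y -22 and +22, by which it can be gripped.
- entry (a point): Centre of the round entry hole on the +y face of the dump arm's block: x 104, y 22, z 33 mm in the arm's frame.
- board: Sloping accessory board, aluminium, fixed: a drilled plate 270 mm wide (y), 200 mm long up the slope, rising along +x at 40 degrees to the table, on two gussets. Origin on the table below its middle, z up; lower edge at x -75, height 22 mm; upper edge at x 78, height 151 mm.
- screw_a (a point): Foot, on the board's face, of one of its two shoulder screws, at board y -62 mm, 112 mm up the slope from the lower edge. Each stands square to the face: shank 8 mm thick and 9.5 mm long, then a head 16 mm across and 6 mm thick. One carries the dump arm, the other the iris arm; which is which varies.
- screw_b (a point): The same for the other screw, at board y +62 mm.
- iris_arm: Iris arm, loose, 0.34 kg, hanging on the other screw: the same hub and bar as the dump arm but with a thin upright ring (56 mm across, 14 mm thick) at its end instead of the block. Same frame. To be left hanging.
- collar (a point): Centre of the top face of the stop collar on the tall post, 90 mm above the table. Collar: black, 45 mm diameter, clamped on the post; the hub's foot is to rest on it.
- post: Tall post, fixed, upright, bare steel, 25 mm diameter, on a 65 mm square foot; origin at its foot's centre on the table. Its tip, chamfered, is 200 mm above the table, 110 mm above the collar. It stands beside the beam, 104 mm from the beam's line.
- port (a point): Centre of the laser's round exit port, 123 mm above the table, the height of the entry hole once the hub rests on the collar. Its y axis is level and is the beam's direction, out of the port and past the post; x level across the beam (the post stands on the +x side), z up.
- laser: Laser head, fixed: white box 150 mm (x) by 280 mm (y) by 155 mm high, origin under its centre, the port with its steel ring in the middle of its +y end. The fitted block stands 75 to 110 mm from the port.
- mirror: Turning mirror on a short post, fixed, on the beam's line beyond the block's place (its origin, on the table, is 135 to 155 mm further along the beam than the post); a 52 mm square black mount, top 149 mm above the table.
- spare_post: Spare steel post standing on the table, 25 mm diameter, 83 mm high; origin at its foot.
- driver: Screwdriver lying on the table, 200 mm long; origin at its middle.
- beaker: Glass beaker, 68 mm across, 85 mm high; origin at its foot.
- slide_box: Grey slide box, 88 by 175 by 34 mm; origin under its centre.
- reagent: Small white bottle, 42 mm across, 75 mm high; origin at its foot.
Not all that is in view belongs to the job. Leave any blue or purple look-alike of the dump_arm alone.

How it is judged:
By the outcome, as a careful person would: the job done as asked, in the order asked, and still so for the second after the job is handed in, with the robot touching nothing.
It also fails if it takes over 64 s, if anything falls off the work surface, if the arm or the gripper's body presses on something with over 40 N, if the wrist force passes 120 N, or if a joint passes its speed limit or range.

### The arm

A 6-joint arm with a two-finger parallel gripper is mounted at the origin on the work surface. World frame = base frame: x ahead of the robot, y to its left, z up, the work surface at z = 0. Lengths are in mm, angles in rad, forces in N, time in s.
With the tool pointing down it reaches from about 350 to 875 mm from the base axis. Payload 4.2 kg.
Tool frame: the origin (TCP) lies midway between the tips of the shut fingers; the grasp point (between the pads) lies 19 mm behind it; z points along the fingers, y is the line along which they close (so a half turn about z gives the same grasp; the last joint's range is limited). The gripper opens to 85 mm and grips with 20 to 120 N. Pads are 22 mm wide; open, the fingers measure 114 mm over their backs; the gripper's body (76 mm by 85 mm) begins 54 mm behind the grasp point. The pads swing forward as they close: fully open they stand 13 mm farther back than shut.
Start: joints at [-0.983, 0.385, 0.008, 0, -1.194, -0.259], TCP at [201.832, -591.492, 231.312] pointing down, gripper open.
Joint ranges: [-3.14, 3.14], [-1.21, 2.06], [-1.07, 1.41], [-3.16, 2.05], [-2.99, -0.16], [-3.1, 3.1]. Speed limits (rad/s): [2.79, 2.79, 3.14, 3.14, 3.14, 3.14].

### API

Orientations are given as a unit quaternion [x, y, z, w].
In Python, from bench import * gives the robot as it stands.
- The arm moves only by the tool drive_tool, never from a script. Its argument "plan" is a list that holds one entry, the list of rows, each a list of 5 numbers: the closure, from -1 (fully open) to 1 (shut), then the shift along the world's x, y, z in mm, then the turn about the world's z in degrees. A call has 1 to 20 rows; each row shifts and turns the commanded pose from where the row before left it; what a row does not reach is not made up. A row lasts 1/12 s, in which the tool goes at most 41.7 mm and 7.16 degrees, less where a joint would pass 70% of its speed; a pose out of reach is approached as far as the arm can. A call is refused whole if a number of a shift passes 41.7 or a number of a turn 7.16, either way. A call with a gripper value outside its range is refused whole. The fingers move at their own pace and stop on an object; the grip force is fixed at half the most. Time passes only in rows, so rows that do not move let the fingers close. It gives the time, the measured TCP pose, the force, the opening and the grip force at its end, in the units of the state.
- read_state(): the state, without advancing time (a new reading comes with each control period).
- get_image(name): name is "scene" or "side" or "wrist"; returns (picture, depth): 400x640x3 uint8, red, green, blue; 400x640 float32, mm along the optical axis (not along the pixel's ray), 0 where there is no reading.
- camera_model(name): a dict with "fx", "fy", "cx", "cy" (pixels), "distortion" ([k1, k2, p1, p2, k3] as OpenCV has them; the pictures are not rectified), "R" (3x3) and "t" (3): a world point X has camera coordinates R X + t; the wrist camera has in their place "mount" (4x4, takes a point from camera to tool coordinates, whose origin is the TCP and whose axes are the flange's). Camera axes: x right, y down, z forward; pixel columns grow to the right and rows downward; lengths in mm; the calibration is good to about 2 mm. A picture is of the moment at which its call begins: read the wrist's pose just before it. camera_model takes no time and is no camera call.
- job_done(): hands the job in; it is judged then, once.
The state is a dict: "clock": time; "joints": joint angles; "joint_vel": joint speeds; "joint_efforts": joint torques, N m; "position": TCP position; "ee_rot": TCP orientation; "contact_force": force on the tool from outside, world axes, zero at the start; "wrist_torque": the same for the moment, N m; "gripper_width": finger opening in mm; "grasp_force": force on a finger pad.
Only numpy, scipy, OpenCV 4.12 (cv2) and the standard library are available. Lean on these libraries where they do the work, as an engineer would, in place of code of your own. Each camera call takes 0.05 s, during which the arm holds its last target. There are 200 camera calls.

## Working session

There is one attempt and no reset: what is moved stays moved. The work goes in short steps, Python scripts to look and compute and a tool call to move; the robot and the scene stay as the last step left them, time stands still between calls to the robot, and variables do not carry over. Pictures are saved under pics/ and viewed, at most 10 in all, crops included, and the job is handed in when it is done.

Besides the shell and the picture viewer there is one more tool, called after "Emit:" as name(argument=value, ...), one argument or row to a line, values as JSON. drive_tool: Moves the arm, as the interface text tells. Its arguments: {"type":"object","properties":{"plan":{"type":"array"}},"required":["plan"]}

```bash
ls; mkdir -p pics; python3 - <<'E'
from bench import *
import cv2
s=read_state();print(s)
for n in("scene","side","wrist"):
    im,d=get_image(n);cv2.imwrite(f"pics/{n}0.png",im[:,:,::-1]);import numpy as np;np.savez(f"pics/{n}0.npz",im=im,d=d);print(n,camera_model(n))
E
```

```text
pics
{'clock': 0.0, 'joints': array([-9.83367307e-01,  3.85571019e-01,  6.61136799e-03, -5.16370960e-04,
       -1.19403124e+00, -2.58588801e-01]), 'joint_vel': array([-7.53569760e-05, -9.29283986e-04,  1.64720276e-03, -9.49974087e-04,
        6.44104241e-04,  2.07227933e-04]), 'joint_efforts': array([-1.92440006e-03, -3.92288196e+01,  1.88400275e+01,  4.18625593e+00,
       -4.70417464e-03, -5.72284875e-06]), 'position': array([ 201.65858763, -590.93784275,  230.20464197]), 'ee_rot': array([-1.63586216e-01,  9.86528402e-01,  1.09907680e-03, -2.31621331e-04]), 'contact_force': array([0.14020379, 0.12675329, 0.60357985]), 'wrist_torque': array([-0.00236107,  0.02579091, -0.0058427 ]), 'grasp_force': 0.0, 'gripper_width': 84.94155214067138}
scene {'fx': 443.58469091988763, 'fy': 443.58469091988763, 'cx': 322.34055992786796, 'cy': 199.1459411364591, 'distortion': array([-0.05733646,  0.        ,  0.        ,  0.        ,  0.        ]), 'R': array([[-0.75229563,  0.6587218 ,  0.0116996 ],
       [ 0.35177048,  0.41662912, -0.83825873],
       [-0.5570537 , -0.6265028 , -0.54514715]]), 't
[... 307 characters left out ...]
 [-0.10611268, -0.70581882, -0.70039981],
       [ 0.0930882 ,  0.69423187, -0.71370631]]), 't': array([-470.53473918,  108.42900542, 1239.3655251 ])}
wrist {'fx': 305.33166347458683, 'fy': 305.33166347458683, 'cx': 319.03179566257785, 'cy': 193.91706608277437, 'distortion': array([-0.05293066,  0.        ,  0.        ,  0.        ,  0.        ]), 'mount': array([[-6.16154072e-05, -9.48779627e-01, -3.15938627e-01,
         8.03147154e+01],
       [ 9.99999668e-01, -3.15032845e-04,  7.51036238e-04,
        -1.09597776e+00],
       [-8.12098926e-04, -3.15938476e-01,  9.48779331e-01,
        -1.43084928e+02],
       [ 0.00000000e+00,  0.00000000e+00,  0.00000000e+00,
         1.00000000e+00]])}
```

View pics/scene0.png

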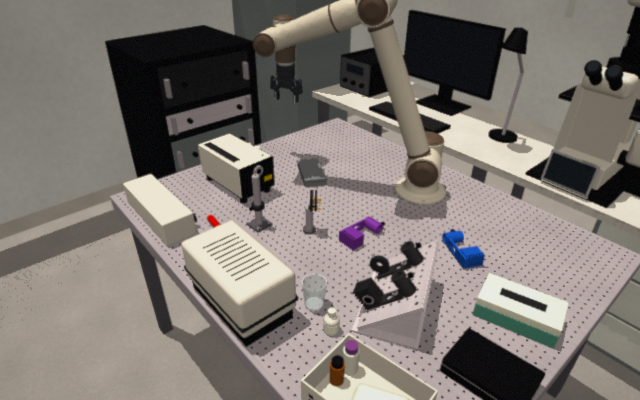

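View pics/side0.png

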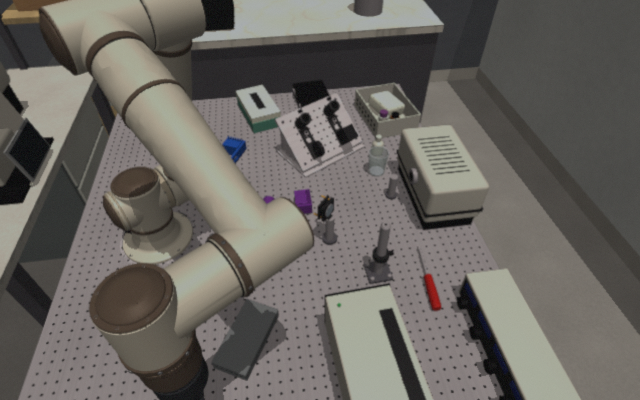

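The scene shows the laser (235,165), the post with its collar (257,195), the mirror (312,205) and the board (400,300). Things that could be taken for the dump arm, in scene pixels: the black arm at (385,290), the black arm at (400,260), the purple look-alike at (360,232) and the blue one at (463,250). I'll check the choice in a close crop.

```bash
python3 - <<'E'
import cv2,numpy as np
a=cv2.imread("pics/scene0.png")[225:350,335:460];b=cv2.imread("pics/side0.png")[85:185,260:370]
a=cv2.resize(a,(400,400),interpolation=2);b=cv2.resize(b,(400,400*100//110),interpolation=2)
b=cv2.copyMakeBorder(b,0,400-b.shape[0],0,0,0)
cv2.imwrite("pics/crop0.png",cv2.convertScaleAbs(np.hstack([a,b]),alpha=1.6,beta=15))
E
```

```text
(no output)
```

View pics/crop0.png

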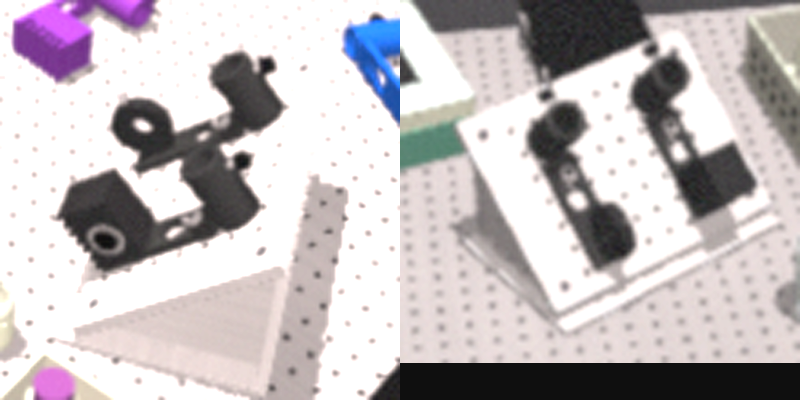

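The dump arm is the lower arm in the scene picture: its finned block is at scene (368,294) and at side (345,135), and the ringed entry hole is visible. The upper arm carries the ring, so it is the iris arm. Next I'll measure with depth.

```bash
cat > h.py <<'E'
import numpy as np,cv2
from bench import *
def cloud(name,im,d,s=None):
    m=camera_model(name);K=np.array([[m['fx'],0,m['cx']],[0,m['fy'],m['cy']],[0,0,1]])
    v,u=np.nonzero(d>0);z=d[v,u]
    p=cv2.undistortPoints(np.stack([u,v],1).astype(np.float64)[:,None],K,m['distortion'])[:,0]
    P=np.c_[p*z[:,None],z]
    if name=='wrist':
        from scipy.spatial.transform import Rotation as R
        P=P@m['mount'][:3,:3].T+m['mount'][:3,3];W=P@R.from_quat(s['ee_rot']).as_matrix().T+s['position']
    else: W=(P-m['t'])@m['R']
    return W,im[v,u].astype(int),u,v
def load(n):
    z=np.load(f'pics/{n}0.npz');return cloud(n,z['im'],z['d'])
def proj(name,X):
    m=camera_model(name);K=np.array([[m['fx'],0,m['cx']],[0,m['fy'],m['cy']],[0,0,1]])
    return cv2.projectPoints(np.array(X,float).reshape(-1,1,3),cv2.Rodrigues(m['R'])[0],m['t'],K,m['distortion'])[0][:,0]
E
cat > a.py <<'E'
from h import *
for n,box in(('scene',(335,225,460,350)),('side',(265,80,370,180))):
    W,c,u,v=load(n)
    t=(W[:,2]<12)&(W[:,2]>-15);print(n,'table z',np.median(W[t,2]))
    b=(u>box[0])&(u<box[2])&(v>box[1])&(v<box[3])
    # bright board points
    br=b&(c.min(1)>110)&(W[:,2]>30)&(W[:,2]<160)
    X=W[br];best=None;rng=np.random.default_rng(0)
    for _ in range(500):
        q=X[rng.choice(len(X),3,0)];nn=np.cross(q[1]-q[0],q[2]-q[0]);l=np.linalg.norm(nn)
        if l<100:continue
        nn/=l;nn*=np.sign(nn[2]+1e-9)
        if abs(nn[2]-.766)>.06:continue
        e=abs((X-q[0])@nn)<2.5
        if best is None or e.sum()>best.sum():best=e
    X=X[best];cen=X.mean(0);nn=np.linalg.svd(X-cen)[2][2];nn*=np.sign(nn[2])
    r=cv2.minAreaRect(np.float32(X@np.array([np.cross([0,0,1],nn)/np.linalg.norm(np.cross([0,0,1],nn)),[0,0,0]]).T))
    up=-nn*nn[2];up[2]+=1;up/=np.linalg.norm(up);lat=np.cross(nn,up)  # board x=up, y=lat
    print(n,'board n',nn.round(3),'tilt',np.degrees(np.arccos(nn[2])),'N',len(X),'cen',cen,'up az',np.degrees(np.arctan2(up[1],up[0])))
    print(' along up',np.percentile(X@up,[0,1,99,100]).round(1),'lat',np.percentile(X@lat,[0,1,99,100]).round(1),'cen',cen@up,cen@lat)
    # dark pts above board
    dk=b&(c.max(1)<110); H=(W-cen)@nn
    dk&=(H>4)&(H<90)
    Y=W[dk];np.save(f'pics/dk_{n}.npy',np.c_[(Y@up),(Y@lat),H[dk],Y]);
    print(' dark',len(Y))
    for nm,bb in (('port',None),):pass
    # post region & mirror: points 60<z<230 
    for nm,reg in (('post',dict(scene=(235,150,280,240),side=(360,210,400,290))),('mirror',dict(scene=(298,180,325,240),side=(310,185,345,250)))):
        g=reg[n];k=(u>g[0])&(u<g[2])&(v>g[1])&(v<g[3])&(W[:,2]>25)&(W[:,2]<215)
        print(nm,len(W[k]),'med',np.median(W[k],0).round(1),'max z',np.percentile(W[k,2],99).round(1))
E
python3 a.py
```

```text
scene table z 0.6330989302578982
scene board n [ 0.325 -0.561  0.762] tilt 40.380679016702565 N 1907 cen [559.08418166 372.352563   105.1988625 ] up az 120.09074751603168
 along up [-17.7 -12.7 172.1 174.5] lat [-864.8 -770.1 -505.4 -500.8] cen 100.04380196756134 -670.4245307916464
 dark 2314
post 2022 med [ 562.1 -356.2  131.4] max z 197.1
mirror 303 med [504.7 -71.3 101.4] max z 151.1
side table z 1.828046230731691
side board n [ 0.318 -0.556  0.768] tilt 39.81239187717343 N 1412 cen [513.25766666 334.09938703  94.21246115] up az 119.7748757000408
 along up [-14.7 -11.2 176.6 178.8] lat [-768.8 -766.8 -499.3 -497. ] cen 87.29331753889065 -611.4106295217399
 dark 1253
post 716 med [ 604.6 -227.9  137. ] max z 203.4
mirror 527 med [491.9 -85.7 117.7] max z 153.8
```

```bash
python3 - <<'E'
import numpy as np
for n in('scene','side'):
    D=np.load(f'pics/dk_{n}.npy');u,l,h=D[:,:3].T
    print(n,'lat hist',np.histogram(l[h>15],bins=np.arange(-760,-520,10)))
    k=(l<-655)&(l>-740)
    print('u hist',np.histogram(u[k&(h>15)],bins=np.arange(-20,200,10)))
    for nm,lo,hi in(('top block',62,74),('hubtop',54,66)):
        for a,b in((-30,70),(100,190)):
            q=k&(h>lo)&(h<hi)&(u>a)&(u<b)
            if q.sum()>10:print(nm,a,q.sum(),'u',np.percentile(u[q],[2,50,98]).round(1),'l',np.percentile(l[q],[2,50,98]).round(1),'h',np.median(h[q]).round(1))
    q=k&(h>15)&(h<80)&(u<75);print('block all u',np.percentile(u[q],[1,99]).round(1),'l',np.percentile(l[q],[1,99]).round(1),'h',np.percentile(h[q],[1,99]).round(1))
    q=k&(h>30)&(h<80)&(u>100);print('hub all u',np.percentile(u[q],[1,99]).round(1),'l',np.percentile(l[q],[1,99]).round(1),'h',np.percentile(h[q],[1,99]).round(1))
E
```

```text
scene lat hist (array([  0,   0,   0,   4, 444, 184, 140, 121,  30,   0,   0,   0,   1,
         0,   0,   0,  53, 147, 244,  55,  19,   0,   0]), array([-760, -750, -740, -730, -720, -710, -700, -690, -680, -670, -660,
       -650, -640, -630, -620, -610, -600, -590, -580, -570, -560, -550,
       -540, -530]))
u hist (array([  0,  65,  65,  77,  85, 106, 162,   0,   0,   1,   4,   1,  11,
        72,  85, 103,  57,  27,   2,   0,   0]), array([-20, -10,   0,  10,  20,  30,  40,  50,  60,  70,  80,  90, 100,
       110, 120, 130, 140, 150, 160, 170, 180, 190]))
top block -30 178 u [-5.7 20.8 43.5] l [-718.6 -701.5 -677.3] h 68.2
hubtop -30 92 u [-6.8 31.8 43.5] l [-718.8 -714.9 -680.5] h 59.4
hubtop 100 96 u [107.5 125.  142.5] l [-716.1 -697.7 -677.8] h 58.2
block all u [-7.7 43.7] l [-719.7 -677.3] h [15.9 70.5]
hub all u [108.  159.7] l [-716.9 -678. ] h [30.8 60.8]
side lat hist (array([  0,   0,   0,   0,  37,  90,  86, 108, 197,   5,   2,   1,   0,
         1,   1,   1,   1,  52,  57, 153,  73,   1,   0]), array([-760, -750, -740, -730, -720, -710, -700, -690, -680, -670, -660,
       -650, -640, -630, -620, -610, -600, -590, -580, -570, -560, -550,
       -540, -530]))
u hist (array([ 0, 26, 53, 55, 54, 54, 33,  0,  1,  0,  3,  4,  5, 43, 44, 45, 25,
       10,  5,  0,  0]), array([-20, -10,   0,  10,  20,  30,  40,  50,  60,  70,  80,  90, 100,
       110, 120, 130, 140, 150, 160, 170, 180, 190]))
top block -30 159 u [-2.1 20.7 43.6] l [-714.6 -692.1 -671.7] h 68.0
top block 100 11 u [112.1 126.2 143.3] l [-703.8 -692.8 -674.8] h 63.5
hubtop -30 48 u [-2.  20.3 44.9] l [-711.6 -676.6 -670.1] h 63.7
hubtop 100 64 u [110.5 128.6 156.8] l [-711.9 -692.9 -674.2] h 59.9
block all u [-130.6   45.8] l [-714.7 -669.7] h [16.7 75.5]
hub all u [109.6 163.2] l [-712.1 -673.6] h [31.6 65.3]
```

```bash
python3 - <<'E'
from h import *
# posts, port, laser
for n,R in(('scene',(560,-230)),('side',(590,-230))):
    W,c,u,v=load(n)
    for nm,g,z0,z1 in(('post',dict(scene=(245,160,275,235),side=(365,215,395,270)),110,195),('mirror',dict(scene=(298,180,325,240),side=(310,185,345,250)),90,155)):
        b=g[n];k=(u>b[0])&(u<b[2])&(v>b[1])&(v<b[3])&(W[:,2]>z0)&(W[:,2]<z1)
        X=W[k]
        print(n,nm,k.sum(),np.percentile(X,[5,25,50,75,95],axis=0).round(0).tolist())
    # laser top
    b=dict(scene=(190,125,285,210),side=(315,275,440,400))[n]
    k=(u>b[0])&(u<b[2])&(v>b[1])&(v<b[3])&(abs(W[:,2]-155)<6)
    r=cv2.minAreaRect(np.float32(W[k,:2]));print('lasertop',k.sum(),r,cv2.boxPoints(r).round(0).tolist(),np.median(W[k,2]))
    k=(u>b[0])&(u<b[2])&(v>b[1])&(v<b[3])&(W[:,2]>20)&(W[:,2]<145)
    if n=='scene':np.save('pics/lf.npy',np.c_[W[k],c[k]])
im=cv2.imread('pics/scene0.png')[125:240,190:330];cv2.imwrite('pics/crop1.png',cv2.resize(im,None,fx=5,fy=5,interpolation=2))
E
```

```text
scene post 518 [[460.0, -368.0, 113.0], [508.0, -359.0, 126.0], [543.0, -354.0, 140.0], [614.0, -213.0, 154.0], [627.0, -206.0, 182.0]]
scene mirror 188 [[470.0, -89.0, 94.0], [491.0, -74.0, 105.0], [503.0, -61.0, 126.0], [511.0, -52.0, 146.0], [515.0, -44.0, 150.0]]
lasertop 1423 ((531.059814453125, -421.7593078613281), (445.4822998046875, 175.82347106933594), 87.53548431396484) [[434.0, -641.0], [609.0, -648.0], [628.0, -203.0], [453.0, -195.0]] 155.56581532657287
side post 220 [[599.0, -230.0, 116.0], [602.0, -229.0, 135.0], [607.0, -228.0, 154.0], [613.0, -224.0, 175.0], [619.0, -218.0, 191.0]]
side mirror 385 [[465.0, -96.0, 97.0], [477.0, -89.0, 112.0], [489.0, -83.0, 134.0], [499.0, -71.0, 149.0], [510.0, -56.0, 153.0]]
lasertop 8468 ((523.8261108398438, -481.7616271972656), (152.3679962158203, 256.6972351074219), 3.455641269683838) [[440.0, -358.0], [456.0, -614.0], [608.0, -605.0], [592.0, -349.0]] 156.08900284697188
```

View pics/crop1.png

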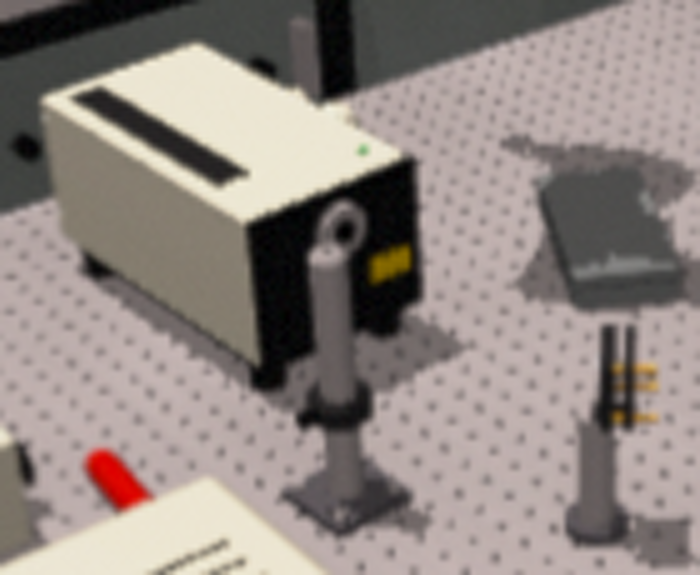

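The crop shows the laser's port ring at scene (259,171), the post in front of it with its collar at (257,206), and the mirror at (312,205). I'll move the wrist camera over the post to measure it more exactly.

Emit:
drive_tool(
  plan=[
    [[-1,24,23,8,-1],[-1,24,23,8,-1],[-1,24,23,8,-1],[-1,24,23,8,-1],[-1,24,23,8,-1],[-1,24,23,8,-1],[-1,24,23,8,-1],[-1,24,23,8,-1],[-1,24,23,8,-1],[-1,24,23,8,-1],[-1,24,23,8,-1],[-1,24,23,8,-1],[-1,24,23,8,-1],[-1,24,23,8,-1],[-1,24,23,8,-1],[-1,20,4,4,0],[-1,0,0,0,0],[-1,0,0,0,0]],
  ],
)

```text
clock: 1.65
position: [582.5, -241.7, 354.2]
ee_rot: [-0.034, 0.999, 0.0, -0.001]
contact_force: [0.1, 1.1, 0.3]
gripper_width: 85.5
grasp_force: 0.0
```

```bash
cat > occ.py <<'E'
from h import *
occ={}
for n in('scene','side'):
    W,c,u,v=load(n)
    k=(W[:,2]>14)&(W[:,2]<400)&(W[:,0]>200)&(W[:,0]<900)&(W[:,1]>-400)&(W[:,1]<500)
    for x,y,z in W[k]:
        q=(int(x//40)*40,int(y//40)*40);occ.setdefault(q,[]).append(z)
print('     '+''.join('%4d'%y for y in range(-400,500,40)))
for x in range(200,900,40):print('%4d '%x+''.join('%4d'%np.percentile(occ[(x,y)],95) if len(occ.get((x,y),[]))>3 else '   .' for y in range(-400,500,40)))
for n in('scene','side'):
    if n=='scene': nn=np.array([.325,-.561,.762]);cen=np.array([559.1,372.35,105.2]);blk=(19,-698,68);hub=(125.5,-697.3,60)
    else: nn=np.array([.318,-.556,.768]);cen=np.array([513.3,334.1,94.2]);blk=(21,-692.5,68);hub=(128.5,-693,60)
    nn/=np.linalg.norm(nn);up=-nn*nn[2];up[2]+=1;up/=np.linalg.norm(up);lat=np.cross(nn,up)
    for q in(blk,hub):print(n,(q[0]*up+q[1]*lat+(cen@nn+q[2])*nn).round(1))
E
python3 occ.py; python3 - <<'E'
from h import *
s=read_state();im,d=get_image('wrist');np.savez('pics/w1.npz',im=im,d=d,p=s['position'],q=s['ee_rot']);cv2.imwrite('pics/w1.png',im[:,:,::-1]);print(s['clock'],s['position'],s['ee_rot'],s['joints'])
E
```

```text
-400-360-320-280-240-200-160-120 -80 -40   0  40  80 120 160 200 240 280 320 360 400 440 480
 200   37  37  36   .   .   .   .   .   .   .   .   .   .   .   .   .  43  43  48  49  47   .   .
 240   37  37  37  35   .   .   .   .   .   .   .   .   .   .   .   .   .   .  46  48   .   .   .
 280   36  37  36  33   .   .   .   .   .   .   .  39  35   .   .   .   .   .   .   .   .  72  74
 320    .  35  36   .   .   .   .   .   .   .  40  44  43   .   .   .   .   .   .   .   .  70  73
 360    .   .   .   .   .   .   .   .   .   .  40   .   .   .   .   .   . 133 151   .   .   .  72
 400    .   .   .   .   .   .   .   .   .   .  48  49  48   .   .  54  93 127 150 153   .   .   .
 440  158 156   .   .   .   .   . 152 152   .  46  48  49   .   .  51  80 172 179 152   .   .   .
 480  158 157   .   .   .   .   . 149 151   .   .   .   .   .   . 102 105 164 169 149 151   .   .
 520  158 157   .   .   .   .   .   .   .   .   .   .   .   .   . 107 102  75 102 138 152   .   .
 560  157 156   .  19 176  27   .   .   .   .   .   .   .   .   .   .  36  94 159 177 151 151   .
 600    .   .   .  81 200  
[... 372 characters left out ...]
51  51   .   .   .   .   . 171 173 173 173 173 173 173 172 154   .   .   .  92  95   .   .
 800   93  92  91   .   .   .   . 172 174 174 174 175 174 174 173 152   .   .   .  77  82  62  63
 840   93  93  91   .   .   .   . 171 174 175 175 174 174 174 173 150   .   .   .  76  73   .  60
 880   93  93  92   .   .   .   . 172 174 175 175 174 175 174 173 156   .   .   .  76   .   .  75
scene [636.  294.6 104.4]
scene [592.1 368.9 167.4]
side [630.6 292.3 103.9]
side [587.5 368.7 166.6]
1.65 [ 582.46181922 -241.68850873  354.15011667] [-3.42164586e-02  9.99414016e-01  3.45177685e-04 -8.60034680e-04] [-1.37313343e-01  3.44436823e-01  2.48486780e-01 -3.88332910e-04
 -1.47665896e+00 -1.36499982e+00]
```

View pics/w1.png

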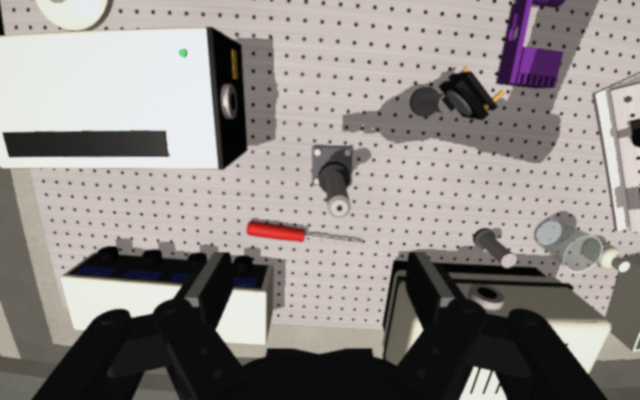

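The wrist picture shows the post tip at (340,207), the port ring at (229,101) and the mirror at (465,95). I'll work these out in world coordinates.

```bash
cat >> h.py <<'E'
from scipy.spatial.transform import Rotation as Rr
def wray(px,p,q,z):
    m=camera_model('wrist');K=np.array([[m['fx'],0,m['cx']],[0,m['fy'],m['cy']],[0,0,1]])
    r=cv2.undistortPoints(np.float64(px).reshape(-1,1,2),K,m['distortion'])[:,0];r=np.c_[r,np.ones(len(r))]
    R=Rr.from_quat(q).as_matrix();d=r@m['mount'][:3,:3].T@R.T;o=R@m['mount'][:3,3]+p
    return o+d*((z-o[2])/d[:,2])[:,None]
E
python3 - <<'E'
from h import *
Z=np.load('pics/w1.npz');im,d,p,q=Z['im'],Z['d'],Z['p'],Z['q']
W,c,u,v=cloud('wrist',im,d,dict(position=p,ee_rot=q))
k=(W[:,2]<10)&(W[:,2]>-12)&(v<250);print('table z',np.median(W[k,2]))
k=(u>318)&(u<362)&(v>190)&(v<225)&(W[:,2]>190);print('tip px',k.sum(),u[k].mean(),v[k].mean(),(u[k].min()+u[k].max())/2,(v[k].min()+v[k].max())/2,'W',W[k].mean(0),W[k].min(0),W[k].max(0))
print('tip ray',wray([[u[k].mean(),v[k].mean()]],p,q,200))
# shaft points circle fit, r=12.5
k=(u>310)&(u<365)&(v>145)&(v<225)&(W[:,2]>100)&(W[:,2]<196)
X=W[k];from scipy.optimize import least_squares
f=least_squares(lambda a:np.hypot(X[:,0]-a[0],X[:,1]-a[1])-12.5,[612,-220],loss='soft_l1');print('shaft',k.sum(),f.x,np.median(abs(f.fun)))
# laser top
k=(u<245)&(v<175)&(abs(W[:,2]-155)<5);r=cv2.minAreaRect(np.float32(W[k,:2]));print('laser',r,np.median(W[k,2]))
k=(u>205)&(u<250)&(v<175)&(v>25)&(W[:,2]<140)&(W[:,2]>30)
X=W[k];X=X[X[:,1]>-370];print('face',len(X),np.median(X,0))
A=np.c_[X[:,0],np.ones(len(X))];
for _ in range(5):
    cf=np.linalg.lstsq(A,X[:,1],rcond=None)[0];e=abs(A@cf-X[:,1])<3;A,X=A[e],X[e]
print('face line y=ax+b',cf,'yaw',np.degrees(np.arctan(cf[0])),len(X),X.min(0),X.max(0))
for px in([229,101],[230,101]):print('port',wray([px],p,q,123))
cv2.imwrite('pics/w1c.png',cv2.resize(im[60:240,190:370,::-1],None,fx=3.3,fy=3.3,interpolation=2))
for n in('scene','side'):
    W,c,u,v=load(n);k=(abs(W[:,0]-612)<40)&(abs(W[:,1]+220)<40)&(W[:,2]>110)&(W[:,2]<196);X=W[k]
    f=least_squares(lambda a:np.hypot(X[:,0]-a[0],X[:,1]-a[1])-12.5,[612,-220],loss='soft_l1');print(n,'shaft',k.sum(),f.x)
E
```

```text
table z 0.563548360221489
tip px 455 339.1758241758242 205.13406593406594 339.5 205.0 W [ 612.34528571 -219.05565727  198.71015345] [ 601.68839226 -230.74133962  190.0245818 ] [ 626.62912867 -206.07160241  202.71108599]
tip ray [[ 611.85189808 -219.18199954  200.        ]]
shaft 462 [ 614.3376115  -218.53971104] 0.11981903213050771
laser ((526.951904296875, -495.87774658203125), (150.5288543701172, 280.20556640625), 3.2040483951568604) 155.4259544434201
face 2636 [ 510.59557302 -356.5423789    99.15925113]
face line y=ax+b [ 5.75815299e-02 -3.86741090e+02] yaw 3.295539589673875 2342 [ 443.66002192 -361.99609308   30.07374396] [ 594.12547316 -351.97297899  139.99973329]
port [[ 518.1252476  -353.23931481  123.        ]]
port [[ 518.05496611 -352.04839442  123.        ]]
scene shaft 169 [ 614.60908552 -219.34560776]
side shaft 221 [ 611.73034025 -217.01117531]
```

View pics/w1c.png

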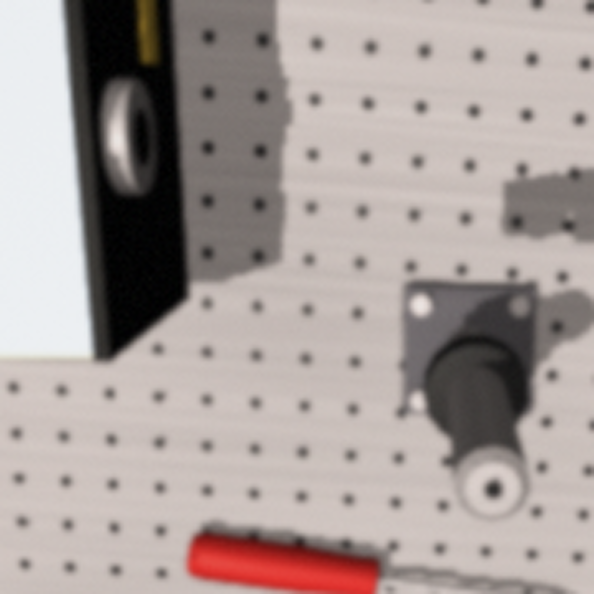

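The crop shows the post tip centre at crop (492,484), which is wrist pixel (339,207), so the post is at about (613.8,-218.8). The laser yaw is 3.25°. Measured against the post, the port comes out 102 mm across (should be 104), so it checks. Next is a look at the board.

Emit:
drive_tool(
  plan=[
    [[-1,2,33,-4,6.8],[-1,2,33,-4,6.8],[-1,2,33,-4,6.8],[-1,2,33,-4,6.8],[-1,2,33,-4,6.8],[-1,2,33,-4,6.8],[-1,2,33,-4,6.8],[-1,2,33,-4,6.8],[-1,2,33,-4,6.8],[-1,2,33,-4,6.8],[-1,2,33,-4,6.8],[-1,2,33,-4,6.8],[-1,2,33,-4,6.8],[-1,2,33,-4,6.8],[-1,2,33,-4,6.8],[-1,2,33,-4,6.8],[-1,0,33,0,6.8],[-1,0,12,0,0],[-1,0,0,0,0],[-1,0,0,0,0]],
  ],
)

```text
clock: 3.37
position: [613.6, 329.7, 290.9]
ee_rot: [0.863, -0.505, -0.0, 0.001]
contact_force: [0.1, -0.4, 0.7]
gripper_width: 85.4
grasp_force: 0.0
```

```bash
python3 - <<'E'
from h import *
s=read_state();im,d=get_image('wrist');np.savez('pics/w2.npz',im=im,d=d,p=s['position'],q=s['ee_rot']);cv2.imwrite('pics/w2.png',im[:,:,::-1]);print(s['clock'],s['position'],s['ee_rot'],s['joints'])
E
```

```text
3.3667 [613.5999208  329.73773018 290.93865976] [ 8.63255037e-01 -5.04767582e-01 -1.54358791e-04  6.37366447e-04] [ 7.24615968e-01  4.83846100e-01  3.12225665e-01  1.05637447e-04
 -1.40048334e+00 -2.12063284e-01]
```

View pics/w2.png

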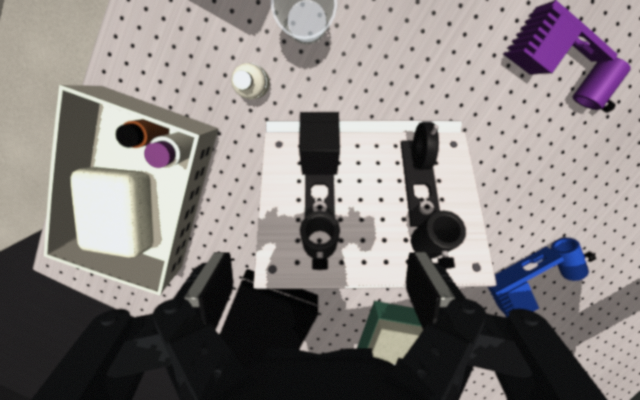

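The wrist picture shows the dump arm on the left, with its block at (320,142), its hub at (319,235) and the screw at (319,207). The iris arm is on the right, with its ring at (427,145). I'll fit the board and arm from this depth picture.

```bash
cat > fit.py <<'E'
from h import *
Z=np.load('pics/w2.npz');im,d,p,q=Z['im'],Z['d'],Z['p'],Z['q']
W,c,u,v=cloud('wrist',im,d,dict(position=p,ee_rot=q))
k=(u>262)&(u<480)&(v>135)&(v<275)&(c.min(1)>90)
X=W[k]
for _ in range(8):
    cen=np.median(X,0) if _<1 else X.mean(0);nn=np.linalg.svd(X-X.mean(0))[2][2];nn*=np.sign(nn[2]);cen=X.mean(0);e=abs((X-cen)@nn)<max(2,10-_*2);X=X[e]
up=-nn*nn[2];up[2]+=1;up/=np.linalg.norm(up);lat=np.cross(nn,up)
print('n',nn,'tilt',np.degrees(np.arccos(nn[2])),'az',np.degrees(np.arctan2(up[1],up[0])),len(X))
H=(W-cen)@nn;U=W@up;L=W@lat
k=(u>290)&(u<350)&(v>100)&(v<180)&(abs(H-68)<4)
b=np.percentile(np.c_[U,L][k],[1,99],axis=0);print('blocktop',k.sum(),b.tolist(),np.median(H[k]))
r=cv2.minAreaRect(np.float32(np.c_[U,L][k]));print(r)
k=(u>295)&(u<345)&(v>205)&(v<260)&(abs(H-60)<4)
b=np.percentile(np.c_[U,L][k],[1,99],axis=0);print('hubtop',k.sum(),b.tolist(),np.median(H[k]))
uc,lc=r[0];O=(uc+107)*up+lc*lat+(cen@nn)*nn
print('arm origin',O)
for nm,a in(('hub',(0,60)),('blk',(107,68)),('grip',(92,58)),('corner',(132,0)),('topcorner',(82,68))):print(nm,(O-a[0]*up+a[1]*nn).round(1))
print('up',up,'n',nn,'lat',lat)
E
python3 fit.py
```

```text
n [ 0.31710199 -0.56046346  0.76506669] tilt 40.08707449766821 az 119.50054404337949 19609
blocktop 1609 [[-3.2947838298483028, -717.875972456786], [45.58622868648777, -675.8093520816653]] 67.63009678353916
((20.885440826416016, -696.5387573242188), (43.60969924926758, 50.39852523803711), 89.7919921875)
hubtop 723 [[109.18423290797911, -715.30372237493], [146.74299702039824, -677.695288260544]] 59.70393769117124
arm origin [573.44029224 400.95786702 119.47602573]
hub [592.5 367.3 165.4]
blk [635.3 291.6 102.6]
grip [626.5 307.2 104.6]
corner [623.2 313.1  34.5]
topcorner [625.9 308.2 118.7]
up [-0.37674319  0.66587657  0.64395105] n [ 0.31710199 -0.56046346  0.76506669] lat [-8.70351020e-01 -4.92431824e-01 -2.77555756e-17]
```

The fit is consistent: the tilt is 40.1°, the block top reads 67.6 mm above the board and the hub top is at z 165. I'll grip the block high, at arm (95, 54), so TCP ≈ (626.3, 307.4, 77.6).

Emit:
drive_tool(
  plan=[
    [[-1,6.7,-11.3,-15,0],[-1,6,-11,-25,0],[-1,0,0,-35,0],[-1,0,0,-35,0],[-1,0,0,-35,0],[-1,0,0,-28,0],[-1,0,0,-20,0],[-1,0,0,-12,0],[-1,0,0,-8,0],[-1,0,0,0,0],[-1,0,0,0,0]],
  ],
)

```text
clock: 4.33
position: [627.4, 308.0, 79.6]
ee_rot: [0.863, -0.504, 0.001, -0.001]
contact_force: [0.5, -0.6, 1.1]
gripper_width: 85.9
grasp_force: 0.0
```

Emit:
drive_tool(
  plan=[
    [[-1,-1,-0.6,-1,0],[0,0,0,0,0],[0.3,0,0,0,0],[1,0,0,0,0],[1,0,0,0,0],[1,0,0,0,0],[1,0,0,0,0],[1,0,0,0,0],[1,0,0,0,0]],
  ],
)

```text
clock: 5.08
position: [625.9, 308.0, 78.2]
ee_rot: [0.864, -0.504, 0.0, -0.001]
contact_force: [-0.7, 1.4, 4.5]
gripper_width: 43.0
grasp_force: 62.0
```

Emit:
drive_tool(
  plan=[
    [[1,-1.1,1.9,1.9,0],[1,-1.1,1.9,1.9,0],[1,-1.1,1.9,1.9,0],[1,-1.1,1.9,1.9,0],[1,-1.1,1.9,1.9,0],[1,-1.1,1.9,1.9,0],[1,-1.1,1.9,1.9,0],[1,-1.0,1.9,1.8,0],[1,0,0,0,0],[1,0,0,0,0]],
  ],
)

```text
clock: 5.92
position: [616.6, 320.7, 91.4]
ee_rot: [0.863, -0.505, -0.0, 0.002]
contact_force: [1.6, -5.1, 1.1]
gripper_width: 43.0
grasp_force: 61.6
```

```bash
cat > look.py <<'E'
from h import *
import sys
s=read_state();im,d=get_image('wrist');np.savez(f'pics/{sys.argv[1]}.npz',im=im,d=d,p=s['position'],q=s['ee_rot']);cv2.imwrite(f'pics/{sys.argv[1]}.png',im[:,:,::-1])
print(s['clock'],s['position'].round(1),s['contact_force'].round(1),s['wrist_torque'].round(2),s['gripper_width'],s['grasp_force'])
sim,sd=get_image('side');cim,cd=get_image('scene');np.savez(f'pics/{sys.argv[1]}s.npz',im=sim,d=sd);np.savez(f'pics/{sys.argv[1]}c.npz',im=cim,d=cd)
E
python3 look.py w3
python3 - <<'E'
import sys;sys.path.insert(0,'.')
from h import *
up=np.array([-.3767,.6659,.644]);n=np.array([.3171,-.5605,.7651]);lat=np.array([-.8704,-.4924,0])
for f,nm in(('w3c','scene'),('w3s','side')):
    z=np.load(f'pics/{f}.npz');W,c,u,v=cloud(nm,z['im'],z['d'])
    U=W@up;L=W@lat;H=(W-[573.4,401,119.5])@n
    k=(abs(L+697)<30)&(U>100)&(U<200)&(abs(H-60)<6)&(c.max(1)<120)
    print(nm,'hub top',k.sum(),np.percentile(np.c_[U,L,H][k],[3,50,97],axis=0).round(1).tolist())
E
```

```text
5.9167 [616.6 320.7  91.4] [ 1.6 -5.1  1.1] [-1.17 -0.5  -0.1 ] 43.023988102040995 61.55316710472107
scene hub top 98 [[132.7, -714.2, 54.7], [152.1, -696.9, 58.8], [169.9, -677.7, 62.0]]
side hub top 46 [[135.3, -707.0, 54.5], [159.0, -687.1, 57.7], [179.9, -675.1, 62.9]]
```

Emit:
drive_tool(
  plan=[
    [[1,-0.2,1.5,0.8,0],[1,0,1.0,0.8,0],[1,0,0,0,0],[1,0,0,0,0]],
  ],
)

```text
clock: 6.4
position: [616.3, 322.5, 92.8]
ee_rot: [0.863, -0.505, -0.0, 0.003]
contact_force: [2.7, -5.8, 0.5]
gripper_width: 43.3
grasp_force: 61.5
```

Emit:
drive_tool(
  plan=[
    [[1,0.6,-1.1,1.5,0],[1,0.6,-1.1,1.5,0],[1,0.6,-1.1,1.5,0],[1,0.6,-1.1,1.5,0],[1,0,0,0,0]],
  ],
)

```text
clock: 6.82
position: [618.9, 321.0, 99.8]
ee_rot: [0.864, -0.504, -0.0, 0.0]
contact_force: [-0.5, 0.5, -3.4]
gripper_width: 43.7
grasp_force: 61.3
```

Emit:
drive_tool(
  plan=[
    [[1,0.3,-2.0,0,0],[1,0.6,-1.2,1.5,0],[1,0.6,-1.2,1.5,0],[1,0.6,-1.2,1.5,0],[1,0.6,-1.2,1.5,0],[1,0.6,-1.2,1.5,0],[1,0.6,-1.2,1.5,0],[1,0,0,0,0]],
  ],
)

```text
clock: 7.48
position: [623.3, 311.5, 109.6]
ee_rot: [0.864, -0.504, 0.0, -0.0]
contact_force: [0.9, 1.1, -3.2]
gripper_width: 43.1
grasp_force: 61.4
```

Emit:
drive_tool(
  plan=[
    [[1,3,-6,8,0],[1,5,-8,12,0],[1,2,-10,20,0],[1,0,-18,25,0],[1,-1,-24,20,0],[1,-2,-28,6,0],[1,-2,-32,0,0],[1,-2,-32,0,0],[1,-2,-32,0,0],[1,-2,-32,0,0],[1,-2,-30,0,0],[1,-2,-28,-10,0],[1,-2,-24,-20,0],[1,-2,-18,-25,0],[1,-2,-12,-25,0],[1,0,-5,-20,0],[1,0,0,0,0],[1,0,0,0,0]],
  ],
)

```text
clock: 8.98
position: [611.8, -28.0, 99.9]
ee_rot: [0.863, -0.504, -0.0, 0.001]
contact_force: [0.8, -0.3, -1.9]
gripper_width: 43.1
grasp_force: 62.3
```

```bash
python3 look.py w4; python3 - <<'E'
import numpy as np,cv2
z=np.load('pics/w4s.npz')['im'];c=np.load('pics/w4c.npz')['im'];w=np.load('pics/w4.npz')['im']
a=cv2.resize(z[100:280,250:430],(400,400));b=cv2.resize(c[160:340,270:450],(400,400))
cv2.imwrite('pics/m4.png',np.hstack([a,b])[:,:,::-1])
E
```

```text
8.9833 [611.8 -28.   99.9] [ 0.8 -0.3 -1.9] [-0.11 -0.17 -0.06] 43.12197252834883 62.25135684013367
```

View pics/m4.png

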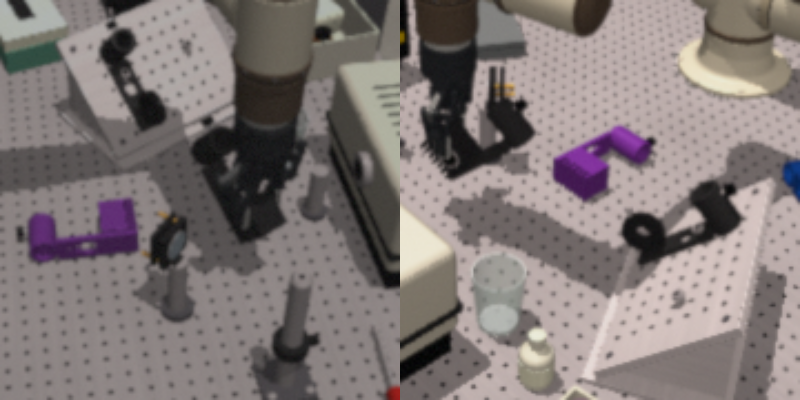

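The pair of crops shows the dump arm held clear of the board, still tilted, and the iris arm still hanging on its screw. The tool can only point down, so I'll set the arm's lower end on the clear table and roll the arm about that edge until it lies level. Then I'll grip it again.

Emit:
drive_tool(
  plan=[
    [[1,0,0,-20,0],[1,0,0,-18,0],[1,0,0,-8,0],[1,0,0,-4,0],[1,0,0,-3,0],[1,0,0,-2,0],[1,0,0,0,0],[1,0,0,0,0]],
  ],
)

```text
clock: 9.8
position: [612.5, -27.2, 45.8]
ee_rot: [0.864, -0.504, 0.001, -0.0]
contact_force: [0.5, 0.7, -4.2]
gripper_width: 43.2
grasp_force: 62.3
```

Emit:
drive_tool(
  plan=[
    [[1,0,0,-2,0],[1,0,0,-1.5,0],[1,0,0,0,0],[1,0,0,0,0]],
  ],
)

```text
clock: 10.13
position: [613.0, -27.2, 44.0]
ee_rot: [0.864, -0.504, 0.001, -0.001]
contact_force: [-2.0, 0.4, 5.3]
gripper_width: 43.4
grasp_force: 63.9
```

Emit:
drive_tool(
  plan=[
    [[1,0,0,-2,0],[1,-1,1.75,0,0],[1,-1,1.75,0,0],[1,-1,1.75,0,0],[1,-1,1.75,0,0],[1,0,0,0,0]],
  ],
)

```text
clock: 10.63
position: [612.0, -21.0, 43.9]
ee_rot: [0.864, -0.503, 0.004, -0.002]
contact_force: [0.4, -3.5, 8.9]
gripper_width: 43.5
grasp_force: 64.0
```

```bash
cat > tilt.py <<'E'
from h import *
import sys
def tilt(f,p):
    out=[]
    for n,sx in(('scene','c'),('side','s')):
        z=np.load(f'pics/{f}{sx}.npz');W,c,u,v=cloud(n,z['im'],z['d'])
        e=np.array([.4924,-.8704,0]);R=W-np.array(p);h=R@e;l=R@np.array([.8704,.4924,0])
        k=(abs(l)<24)&(h<-48)&(h>-150)&(W[:,2]>12)&(W[:,2]<p[2]+140)&(c.max(1)<120)
        X=np.c_[h,R[:,2]][k]
        out.append((n,k.sum(),'hub h,z-rel min/med/max',np.percentile(X,[3,50,97],axis=0).round(1).tolist()))
    return out
if len(sys.argv)>1:
    import subprocess;print(subprocess.run(['python3','look.py',sys.argv[1]],capture_output=True,text=True).stdout);z=np.load(f'pics/{sys.argv[1]}.npz');print(*tilt(sys.argv[1],z['p']),sep='\n')
E
python3 -c "
from tilt import *
print(*tilt('w4',[611.8,-28,99.9]),sep='\n')"; python3 tilt.py w5
```

```text
('scene', np.int64(392), 'hub h,z-rel min/med/max', [[-115.8, 4.9], [-88.2, 69.4], [-52.6, 100.4]])
('side', np.int64(375), 'hub h,z-rel min/med/max', [[-110.0, 11.5], [-83.8, 67.9], [-58.1, 103.4]])
10.6333 [612.  -21.   43.9] [ 0.4 -3.5  8.9] [-1.31 -0.28  0.07] 43.476193617216275 63.967498540878296

this script no longer has the robotException ignored in: <_io.TextIOWrapper mode='rw' encoding='UTF-8'>
Traceback (most recent call last):
BrokenPipeError: [Errno 32] Broken pipe
```

```bash
sed -i '/^if len/,$d' tilt.py; cat >> tilt.py <<'E'
if len(sys.argv)>1:
    f=sys.argv[1];p=read_state()['position']
    for n,sx in(('scene','c'),('side','s')):
        im,d=get_image(n);np.savez(f'pics/{f}{sx}.npz',im=im,d=d)
    print(p);print(*tilt(f,p),sep='\n')
E
python3 tilt.py w5
```

```text
[612.00807026 -21.04411124  43.9343176 ]
('scene', np.int64(375), 'hub h,z-rel min/med/max', [[-116.0, 0.8], [-87.8, 66.8], [-52.7, 97.8]])
('side', np.int64(339), 'hub h,z-rel min/med/max', [[-111.2, 13.3], [-85.0, 66.2], [-58.9, 101.1]])
```

Emit:
drive_tool(
  plan=[
    [[1,0,0,-3,0],[1,0,0,-2,0],[1,-1,1.75,0,0],[1,-1,1.75,0,0],[1,-1,1.75,0,0],[1,-1,1.75,0,0],[1,0,0,0,0]],
  ],
)

```text
clock: 11.47
position: [609.4, -15.8, 43.2]
ee_rot: [0.865, -0.502, 0.006, -0.001]
contact_force: [-2.9, -10.3, 26.6]
gripper_width: 43.0
grasp_force: 67.4
```

```bash
python3 tilt.py w6
```

```text
[609.42477428 -15.77220332  43.22987936]
('scene', np.int64(384), 'hub h,z-rel min/med/max', [[-116.9, -0.5], [-90.0, 60.5], [-52.4, 91.8]])
('side', np.int64(335), 'hub h,z-rel min/med/max', [[-111.4, 9.6], [-87.0, 61.6], [-61.3, 94.1]])
```

Emit:
drive_tool(
  plan=[
    [[1,-1,1.75,-0.4,0],[1,-1,1.75,-0.4,0],[1,-1,1.75,-0.4,0],[1,-1,1.75,-0.4,0],[1,-1,1.75,-0.4,0],[1,-1,1.75,-0.4,0],[1,0,0,0,0]],
  ],
)

```text
clock: 12.15
position: [602.6, -3.9, 40.2]
ee_rot: [0.865, -0.503, 0.005, -0.002]
contact_force: [-4.7, -4.3, 26.2]
gripper_width: 43.7
grasp_force: 70.9
```

```bash
python3 tilt.py w7
```

```text
[602.64406617  -3.90465326  40.21603727]
('scene', np.int64(388), 'hub h,z-rel min/med/max', [[-120.0, -4.9], [-93.8, 42.7], [-53.7, 72.3]])
('side', np.int64(303), 'hub h,z-rel min/med/max', [[-117.3, 1.7], [-89.9, 49.9], [-62.4, 76.3]])
```

Emit:
drive_tool(
  plan=[
    [[1,-1,1.75,-0.7,0],[1,-1,1.75,-0.7,0],[1,-1,1.75,-0.7,0],[1,-1,1.75,-0.8,0],[1,-1,1.75,-0.8,0],[1,-1,1.75,-0.8,0],[1,0,0,0,0]],
  ],
)

```text
clock: 12.83
position: [595.9, 7.8, 34.2]
ee_rot: [0.864, -0.503, 0.004, -0.002]
contact_force: [-3.6, -0.1, 21.3]
gripper_width: 43.3
grasp_force: 74.9
```

```bash
python3 tilt.py w8
```

```text
[595.92092367   7.80770116  34.23243282]
('scene', np.int64(391), 'hub h,z-rel min/med/max', [[-123.0, -15.1], [-94.2, 23.9], [-52.6, 52.5]])
('side', np.int64(282), 'hub h,z-rel min/med/max', [[-125.9, -10.6], [-91.0, 36.0], [-57.3, 55.8]])
```

Emit:
drive_tool(
  plan=[
    [[1,-1,1.75,-1,0],[1,-1,1.75,-1,0],[1,-1,1.75,-1,0],[1,-0.5,0.9,-1,0],[1,0,0,0,0]],
  ],
)

```text
clock: 13.35
position: [592.2, 14.5, 29.4]
ee_rot: [0.864, -0.503, 0.004, -0.002]
contact_force: [-4.1, 1.4, 19.4]
gripper_width: 43.3
grasp_force: 76.1
```

```bash
python3 tilt.py w9
```

```text
[592.22421557  14.47607647  29.4272158 ]
('scene', np.int64(326), 'hub h,z-rel min/med/max', [[-123.0, -16.7], [-94.2, 18.5], [-56.4, 39.0]])
('side', np.int64(244), 'hub h,z-rel min/med/max', [[-125.1, -15.6], [-91.4, 26.5], [-60.4, 42.8]])
```

Emit:
drive_tool(
  plan=[
    [[1,-0.7,1.2,-1,0],[1,-0.7,1.2,-1,0],[1,0,0,-1,0],[1,0,0,-1,0],[1,0,0,0,0]],
  ],
)

```text
clock: 13.87
position: [590.9, 17.1, 27.2]
ee_rot: [0.864, -0.503, 0.004, -0.002]
contact_force: [-7.7, 3.2, 29.0]
gripper_width: 43.3
grasp_force: 77.4
```

```bash
python3 tilt.py w10
```

```text
[590.90527647  17.05456773  27.17601884]
('scene', np.int64(252), 'hub h,z-rel min/med/max', [[-125.9, -13.2], [-97.3, 20.2], [-78.1, 34.5]])
('side', np.int64(212), 'hub h,z-rel min/med/max', [[-125.9, -14.5], [-93.9, 24.0], [-66.9, 38.5]])
```

Emit:
drive_tool(
  plan=[
    [[1,0,0,2,0],[0.6,0,0,1,0],[0.2,0,0,0,0],[-0.2,0,0,0,0],[-1,0,0,0,0],[-1,0,0,0,0],[-1,0,0,0,0],[-1,0,0,20,0],[-1,0,0,35,0],[-1,0,0,35,0],[-1,0,0,35,0],[-1,0,0,35,0],[-1,0,0,10,0],[-1,0,0,0,0],[-1,0,0,0,0]],
  ],
)

```text
clock: 15.22
position: [586.8, 16.3, 192.6]
ee_rot: [0.863, -0.504, -0.0, -0.0]
contact_force: [-0.5, 1.1, -0.5]
gripper_width: 85.4
grasp_force: 0.0
```

```bash
cat > lie.py <<'E'
from h import *
s=read_state();im,d=get_image('wrist');p,q=s['position'],s['ee_rot'];np.savez('pics/w11.npz',im=im,d=d,p=p,q=q);print(p,q,s['contact_force'])
W,c,u,v=cloud('wrist',im,d,dict(position=p,ee_rot=q))
k=(W[:,2]<10)&(W[:,2]>-10)&(c.min(1)>100);tz=np.median(W[k,2]);print('table',tz)
dk=(c.max(1)<110)
near=np.hypot(W[:,0]-570,W[:,1]-50)<160
m=np.zeros(d.shape,np.uint8);k=dk&near&(abs(W[:,2]-tz-68)<4);m[v[k],u[k]]=1
n,lab,st,_=cv2.connectedComponentsWithStats(m);j=1+np.argmax(st[1:,4]);k&=lab[v,u]==j
r=cv2.minAreaRect(np.float32(W[k,:2]));print('block top',k.sum(),r,np.median(W[k,2]))
A=np.c_[W[k,:2],np.ones(k.sum())];print('slope',np.linalg.lstsq(A,W[k,2],rcond=None)[0])
b=np.array(r[0])
m[:]=0;k=dk&(np.hypot(W[:,0]-b[0],W[:,1]-b[1])<140)&(np.hypot(W[:,0]-b[0],W[:,1]-b[1])>75)&(abs(W[:,2]-tz-60)<3);m[v[k],u[k]]=1
n,lab,st,_=cv2.connectedComponentsWithStats(m);j=1+np.argmax(st[1:,4]);k&=lab[v,u]==j
(hc,hr)=cv2.minEnclosingCircle(np.float32(W[k,:2]));print('hub',k.sum(),hc,hr,np.median(W[k,2]),'dist',np.linalg.norm(b-hc),'arm x az',np.degrees(np.arctan2(*(b-hc)[::-1])))
a=2*np.degrees(np.arctan2(q[1],q[0]));print('tool x az',a)
cv2.imwrite('pics/w11.png',im[:,:,::-1])
E
python3 lie.py
```

```text
[586.80356605  16.32561422 192.55619349] [ 8.63476989e-01 -5.04388116e-01 -6.69967830e-05 -3.37240694e-04] [-0.48504072  1.10668291 -0.48050083]
table 0.5722889800890414
block top 2544 ((598.6148681640625, 4.954303741455078), (42.49613571166992, 50.17870330810547), 29.960573196411133) 68.24614941083877
slope [-8.57009048e-03  1.21100517e-02  7.33039808e+01]
hub 558 (545.8164672851562, 97.61942291259766) 20.074743270874023 60.28813478444172 dist 106.65127962838395 arm x az -60.32652907333699
tool x az -60.58148908195398
```

View pics/w11.png

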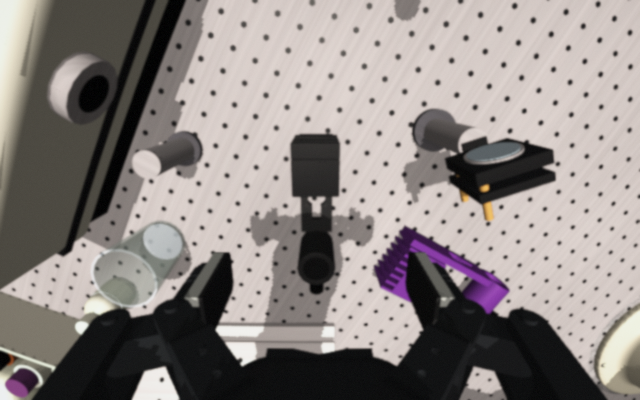

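The picture shows the dump arm lying flat on clear table, with its block at (316,165) and its hub at (316,262). It reads level, with the block top at 68 mm and the hub top at 60 mm. I'll grip the block again.

Emit:
drive_tool(
  plan=[
    [[-1,4,-2,-20,0.4],[-1,3.7,-1.7,-35,0],[-1,0,0,-35,0],[-1,0,0,-30,0],[-1,0,0,-25,0],[-1,0,0,-16,0],[-1,0,0,-8,0],[-1,0,0,-3,0],[-1,0,0,0,0],[-1,0,0,0,0]],
  ],
)

```text
clock: 16.1
position: [595.2, 12.7, 21.1]
ee_rot: [0.865, -0.501, 0.0, -0.0]
contact_force: [0.7, 0.2, -0.5]
gripper_width: 85.4
grasp_force: 0.0
```

Emit:
drive_tool(
  plan=[
    [[0,0,0,0,0],[0.3,0,0,0,0],[0.6,0,0,0,0],[1,0,0,0,0],[1,0,0,0,0],[1,0,0,0,0],[1,0,0,0,0],[1,0,0,0,0],[1,0,0,0,0]],
  ],
)

```text
clock: 16.85
position: [595.1, 12.6, 21.6]
ee_rot: [0.865, -0.501, 0.0, -0.0]
contact_force: [-1.2, 1.0, 5.4]
gripper_width: 43.4
grasp_force: 62.4
```

```bash
cat > held.py <<'E'
from h import *
import sys
# hub pose relative to tool from wrist depth; z0 = expected foot height above table
s=read_state();im,d=get_image('wrist');p,q=s['position'],s['ee_rot'];np.savez(f'pics/{sys.argv[1]}.npz',im=im,d=d,p=p,q=q)
cv2.imwrite(f'pics/{sys.argv[1]}.png',im[:,:,::-1])
print(s['clock'],p.round(2),'az',2*np.degrees(np.arctan2(q[1],q[0])),s['contact_force'].round(1),s['wrist_torque'].round(2),s['gripper_width'],s['joints'].round(2))
W,c,u,v=cloud('wrist',im,d,dict(position=p,ee_rot=q))
T=(W-p)@Rr.from_quat(q).as_matrix()  # tool coords
k=(T[:,0]<-60)&(T[:,0]>-140)&(abs(T[:,1])<32)&(T[:,2]<10)&(T[:,2]>-60)&(c.max(1)<130)
X=T[k];print('pts',len(X))
if len(X)>40:
    print(np.percentile(X,[1,50,99],axis=0).round(1).tolist())
    top=X[X[:,2]<np.percentile(X[:,2],10)+3];print('top',len(top),cv2.minEnclosingCircle(np.float32(top[:,:2])),np.median(top[:,2]))
E
python3 held.py w12
```

```text
16.85 [595.09  12.64  21.64] az -60.13791321250294 [-1.2  1.   5.4] [ 0.05  0.55 -0.05] 43.38718136521398 [ 0.29  0.56 -0.31  0.   -0.71  0.23]
pts 0
```

Emit:
drive_tool(
  plan=[
    [[1,0,0,8,0],[1,0,0,20,0],[1,0,0,36,0],[1,0,0,40,0],[1,0,0,40,0],[1,0,0,40,0],[1,0,0,36,0],[1,0,0,20,0],[1,0,0,8,0],[1,-2,-7,0,-3.5],[1,-4.7,-14,0,-6.8],[1,-4.7,-14,0,-6.8],[1,-4.7,-14,0,-6.8],[1,-4.7,-14,0,-6.8],[1,-4.7,-14,0,-6.8],[1,-4.7,-14,0,-6.8],[1,-4.7,-14,0,-6.8],[1,-4.7,-14,0,-6.8],[1,-4.7,-14,0,-6.8],[1,-4.7,-14,0,-6.8]],
  ],
)

```text
clock: 18.57
position: [543.9, -134.7, 265.7]
ee_rot: [-0.407, 0.914, 0.002, -0.002]
contact_force: [0.9, -0.5, -3.7]
gripper_width: 43.3
grasp_force: 62.2
```

Emit:
drive_tool(
  plan=[
    [[1,-4.7,-14,0,-6.8],[1,-4.7,-14,0,-6.8],[1,-4.7,-14,0,-6.8],[1,-4.7,-14,0,-6.8],[1,-4.7,-14,0,-6.8],[1,-4,-14,0,-6.8],[1,-3,-6,0,-4.3],[1,0,0,0,0],[1,0,0,0,0],[1,0,0,0,0]],
  ],
)

```text
clock: 19.4
position: [514.7, -223.9, 267.2]
ee_rot: [-0.029, 1.0, 0.001, -0.001]
contact_force: [0.4, 0.5, -3.6]
gripper_width: 43.4
grasp_force: 62.2
```

```bash
python3 held.py w13; cat > sc.py <<'E'
from h import *
import sys
# levelness & hub position of held arm from scene/side clouds, in tool-like frame (e=arm x az 183.25)
s=read_state();p=s['position'];a=np.radians(183.25);e=np.array([np.cos(a),np.sin(a)]);l=np.array([-e[1],e[0]])
from scipy.optimize import least_squares
f=sys.argv[1]
for n in('scene','side'):
    im,d=get_image(n);np.savez(f'pics/{f}{n}.npz',im=im,d=d);W,c,u,v=cloud(n,im,d)
    R=W[:,:2]-p[:2];h=R@e;L=R@l;z=W[:,2]-p[2]
    k=(h<-65)&(h>-140)&(abs(L)<26)&(c.max(1)<130)&(z>-24)&(z<60)
    X=np.c_[h,L,z][k]
    top=X[X[:,2]>np.percentile(X[:,2],97)-3]
    g=least_squares(lambda a:np.hypot(X[:,0]-a[0],X[:,1]-a[1])-20,[-98,0],loss='soft_l1',f_scale=1)
    print(n,k.sum(),'ztop rel',np.percentile(X[:,2],[2,50,97]).round(1),'circ h,l',g.x.round(2),'res',np.median(abs(g.fun)).round(2))
    if len(top)>10:
        A=np.c_[top[:,:2],np.ones(len(top))];print('  top n',len(top),np.median(top[:,2]).round(1))
    k=(h>-14)&(h<36)&(abs(L)<22)&(c.max(1)<130)&(z>-22)&(z<60);
    if k.sum():print('  block z',np.percentile(z[k],[2,97]).round(1))
E
python3 sc.py s13
```

```text
19.4 [ 514.75 -223.85  267.24] az 183.33487865196673 [ 0.4  0.5 -3.6] [0.03 0.15 0.02] 43.418935431025176 [-0.12  0.25 -0.09 -0.   -1.23 -1.39]
pts 0
scene 313 ztop rel [-20.8  15.3  38.6] circ h,l [-100.37   -0.36] res 2.27
  top n 40 37.7
  block z [-20.8  50.4]
side 612 ztop rel [-16.3  21.1  41.6] circ h,l [-97.56  -1.89] res 2.02
  top n 100 40.6
  block z [-18.1  50. ]
```

```bash
cat > cmp.py <<'E'
from h import *
from scipy.optimize import least_squares
p=np.array([514.75,-223.85,267.24])
for n in('scene','side'):
    z=np.load(f'pics/s13{n}.npz');W,c,u,v=cloud(n,z['im'],z['d'])
    zz=W[:,2]-p[2];k=(np.hypot(W[:,0]-613,W[:,1]+218)<26)&(((zz>-10)&(zz<14))|((zz>31)&(zz<36)));X=W[k]
    # outer surface only: facing camera
    m=camera_model(n);C=-m['R'].T@m['t'];X=X[((X-[613,-218,0])[:,:2]@(C-[613,-218,0])[:2])>0]
    g=least_squares(lambda a:np.hypot(X[:,0]-a[0],X[:,1]-a[1])-20,[613,-218],loss='soft_l1',f_scale=.5)
    z=np.load(f'pics/{n}0.npz');W,c,u,v=cloud(n,z['im'],z['d'])
    k=(np.hypot(W[:,0]-613,W[:,1]+218)<20)&(W[:,2]>108)&(W[:,2]<194);Y=W[k];Y=Y[((Y-[613,-218,0])[:,:2]@(C-[613,-218,0])[:2])>0]
    f=least_squares(lambda a:np.hypot(Y[:,0]-a[0],Y[:,1]-a[1])-12.5,[613,-218],loss='soft_l1',f_scale=.5)
    print(n,len(X),'hub',g.x.round(2),np.median(abs(g.fun)).round(2),'post',len(Y),f.x.round(2),np.median(abs(f.fun)).round(2),'post-hub',(f.x-g.x).round(2))
Z=np.load('pics/w13.npz');cv2.imwrite('pics/x.png',Z['im'][:,:,::-1])
W,c,u,v=cloud('wrist',Z['im'],Z['d'],dict(position=Z['p'],ee_rot=Z['q']))
T=(W-Z['p'])@Rr.from_quat(Z['q']).as_matrix();k=(T[:,2]<60);print(k.sum(),np.percentile(T[k],[0,10,50,90,100],axis=0).round(0).tolist())
E
python3 cmp.py
```

```text
scene 98 hub [ 615.29 -218.5 ] 1.55 post 169 [ 614.58 -219.27] 1.37 post-hub [-0.71 -0.78]
side 164 hub [ 613.23 -215.68] 0.66 post 219 [ 611.71 -217.01] 0.62 post-hub [-1.51 -1.33]
54931 [[-83.0, -67.0, -98.0], [-6.0, -50.0, -88.0], [11.0, -1.0, -61.0], [29.0, 48.0, -37.0], [32.0, 66.0, 21.0]]
```

Emit:
drive_tool(
  plan=[
    [[1,0.3,-1,-10,0],[1,0,0,-14,0],[1,0,0,-10,0],[1,0,0,-5,0],[1,0,0,-2,0],[1,0,0,0,0],[1,0,0,0,0]],
  ],
)

```text
clock: 20.13
position: [515.9, -225.6, 228.0]
ee_rot: [-0.028, 1.0, -0.0, 0.0]
contact_force: [0.2, -0.1, -4.4]
gripper_width: 43.3
grasp_force: 62.2
```

Emit:
drive_tool(
  plan=[
    [[1,0,0,-1.5,0],[1,0,0,-1.5,0],[1,0,0,-1.5,0],[1,0,0,-1.5,0],[1,0,0,0,0]],
  ],
)

```text
clock: 20.55
position: [515.3, -225.4, 221.3]
ee_rot: [-0.028, 1.0, 0.0, -0.0]
contact_force: [-0.4, 0.1, -3.6]
gripper_width: 43.0
grasp_force: 62.2
```

Emit:
drive_tool(
  plan=[
    [[1,0,0.3,-1,0],[1,0,0,-1,0],[1,0,0,-1,0],[1,0,0,0,0]],
  ],
)

```text
clock: 20.88
position: [515.4, -225.1, 218.4]
ee_rot: [-0.028, 1.0, 0.0, -0.0]
contact_force: [-0.4, 0.1, -4.1]
gripper_width: 43.5
grasp_force: 62.2
```

```bash
cat > st.py <<'E'
from bench import *
s=read_state();print(s['clock'],s['position'].round(1),s['contact_force'].round(1),s['wrist_torque'].round(2),s['gripper_width'].round(1))
E
python3 st.py
```

```text
Traceback (most recent call last):
  File "st.py", line 2, in <module>
    s=read_state();print(s['clock'],s['position'].round(1),s['contact_force'].round(1),s['wrist_torque'].round(2),s['gripper_width'].round(1))
                                                                                                                  ^^^^^^^^^^^^^^^^^^^^^^^^
AttributeError: 'float' object has no attribute 'round'
```

Emit:
drive_tool(
  plan=[
    [[1,0,0,-1,0],[1,0,0,-1,0],[1,0,0,-1,0],[1,0,0,-1,0],[1,0,0,0,0]],
  ],
)

```text
clock: 21.3
position: [515.6, -225.4, 217.0]
ee_rot: [-0.029, 1.0, -0.001, 0.001]
contact_force: [-6.4, 2.2, 6.8]
gripper_width: 43.3
grasp_force: 63.4
```

```bash
sed -i "s/,s\['gripper_width'\].round(1)//" st.py; python3 st.py
```

```text
21.3 [ 515.6 -225.4  217. ] [-6.4  2.2  6.8] [0.74 1.06 0.2 ]
```

Emit:
drive_tool(
  plan=[
    [[1,0,0,2,0],[1,-1.2,0.4,0,0],[1,0,0,-1,0],[1,0,0,-1,0],[1,0,0,0,0]],
  ],
)

```text
clock: 21.72
position: [513.9, -224.6, 213.4]
ee_rot: [-0.028, 1.0, 0.0, -0.001]
contact_force: [0.0, -0.6, -4.3]
gripper_width: 43.5
grasp_force: 62.3
```

```bash
python3 st.py
```

```text
21.7167 [ 513.9 -224.6  213.4] [ 0.  -0.6 -4.3] [0.   0.08 0.02]
```

Emit:
drive_tool(
  plan=[
    [[1,0,0,-2,0],[1,0,0,-3,0],[1,0,0,-3,0],[1,0,0,-3,0],[1,0,0,0,0]],
  ],
)

```text
clock: 22.13
position: [513.8, -224.6, 202.5]
ee_rot: [-0.028, 1.0, 0.0, -0.001]
contact_force: [-0.9, 0.5, -4.2]
gripper_width: 43.7
grasp_force: 62.3
```

Emit:
drive_tool(
  plan=[
    [[1,0,0,-4,0],[1,0,0,-4,0],[1,0,0,-4,0],[1,0,0,-4,0],[1,0,0,-4,0],[1,0,0,0,0]],
  ],
)

```text
clock: 22.63
position: [513.7, -224.6, 182.4]
ee_rot: [-0.028, 1.0, 0.0, -0.001]
contact_force: [-0.3, 0.9, -4.7]
gripper_width: 43.3
grasp_force: 62.3
```

Emit:
drive_tool(
  plan=[
    [[1,0,0,-4,0],[1,0,0,-4,0],[1,0,0,-4,0],[1,0,0,-4,0],[1,0,0,0,0]],
  ],
)

```text
clock: 23.05
position: [513.7, -224.5, 166.4]
ee_rot: [-0.028, 1.0, 0.0, -0.001]
contact_force: [-1.3, 0.7, -4.1]
gripper_width: 43.1
grasp_force: 62.3
```

Emit:
drive_tool(
  plan=[
    [[1,0,0,-4,0],[1,0,0,-4,0],[1,0,0,-4,0],[1,0,0,-4,0],[1,0,0,-4,0],[1,0,0,-4,0],[1,0,0,0,0]],
  ],
)

```text
clock: 23.63
position: [513.7, -224.6, 142.5]
ee_rot: [-0.028, 1.0, 0.0, -0.001]
contact_force: [-0.6, 0.8, -3.7]
gripper_width: 43.3
grasp_force: 62.3
```

Emit:
drive_tool(
  plan=[
    [[1,0,0,-4,0],[1,0,0,-4,0],[1,0,0,-4,0],[1,0,0,-4,0],[1,0,0,-4,0],[1,0,0,-3,0],[1,0,0,0,0]],
  ],
)

```text
clock: 24.22
position: [513.8, -224.6, 119.6]
ee_rot: [-0.028, 1.0, 0.0, -0.001]
contact_force: [-0.7, 0.1, -3.3]
gripper_width: 43.5
grasp_force: 62.3
```

Emit:
drive_tool(
  plan=[
    [[1,0,0,-3,0],[1,0,0,-2,0],[1,0,0,-1,0],[1,0,0,-1,0],[1,0,0,0,0]],
  ],
)

```text
clock: 24.63
position: [514.3, -224.7, 113.5]
ee_rot: [-0.028, 1.0, 0.0, -0.0]
contact_force: [0.6, -0.1, -5.4]
gripper_width: 42.9
grasp_force: 62.3
```

Emit:
drive_tool(
  plan=[
    [[1,0,0,-1,0],[1,0,0,0,0]],
  ],
)

```text
clock: 24.8
position: [514.3, -224.8, 112.6]
ee_rot: [-0.028, 1.0, 0.0, -0.0]
contact_force: [0.3, 0.2, -3.9]
gripper_width: 43.3
grasp_force: 62.3
```

Emit:
drive_tool(
  plan=[
    [[1,0,0,-1,0],[1,0,0,-0.7,0],[1,0,0,0,0]],
  ],
)

```text
clock: 25.05
position: [514.5, -224.8, 111.5]
ee_rot: [-0.028, 1.0, -0.0, 0.0]
contact_force: [-2.2, 0.6, -1.1]
gripper_width: 43.6
grasp_force: 62.6
```

```bash
python3 st.py; cat > yaw.py <<'E'
from h import *
p=read_state()['position'];a=np.radians(183.25);e=np.array([np.cos(a),np.sin(a)]);l=np.array([-e[1],e[0]])
for n in('scene','side'):
    im,d=get_image(n);np.savez(f'pics/y{n}.npz',im=im,d=d);cv2.imwrite(f'pics/y{n}.png',im[:,:,::-1]);W,c,u,v=cloud(n,im,d)
    R=W[:,:2]-[613.8,-218.8];h=R@e;L=R@l;k=(h>78)&(h<138)&(abs(L)<28)&(c.max(1)<130)&(W[:,2]>99)&(W[:,2]<150)
    for nm,kk in(('-y face',k&(L<-16)),('+y face',k&(L>16))):
        if kk.sum()>20:
            A=np.c_[h[kk],np.ones(kk.sum())];y=L[kk]
            for _ in range(4):
                cf=np.linalg.lstsq(A,y,rcond=None)[0];o=abs(A@cf-y)<2.5;A,y=A[o],y[o]
            print(n,nm,len(y),'deg',np.degrees(np.arctan(cf[0])).round(2),'L',np.median(y).round(1))
E
python3 yaw.py
```

```text
25.05 [ 514.5 -224.8  111.5] [-2.2  0.6 -1.1] [0.18 0.29 0.05]
scene -y face 50 deg 1.79 L -21.7
side +y face 113 deg -1.42 L 20.2
```

Emit:
drive_tool(
  plan=[
    [[1,0,0,-0.7,0],[1,0,0,-0.5,0],[1,0,0,0,0]],
  ],
)

```text
clock: 25.4
position: [514.5, -225.0, 111.2]
ee_rot: [-0.029, 1.0, -0.0, 0.001]
contact_force: [-4.4, 1.6, 5.4]
gripper_width: 43.6
grasp_force: 63.3
```

Seated on the collar, with about 9 N of contact. Letting go gently.

Emit:
drive_tool(
  plan=[
    [[1,0,0,0.8,0],[0.5,0,0,0,0],[0.2,0,0,0,0],[0,0,0,0,0],[-0.3,0,0,0,0],[-1,0,0,0,0],[-1,0,0,0,0],[-1,0,0,0,0],[-1,0,0,10,0],[-1,0,0,20,0],[-1,0,0,30,0],[-1,0,0,40,0],[-1,0,0,40,0],[-1,0,0,40,0],[-1,0,0,30,0],[-1,0,0,0,0],[-1,0,0,0,0]],
  ],
)

```text
clock: 26.82
position: [515.0, -224.8, 323.5]
ee_rot: [-0.028, 1.0, -0.0, 0.003]
contact_force: [0.3, -0.5, -0.6]
gripper_width: 85.4
grasp_force: 0.0
```

```bash
cat > fin.py <<'E'
from h import *
import sys
s=read_state();im,d=get_image('wrist');p,q=s['position'],s['ee_rot'];print(s['clock'],p.round(1))
sim,_=get_image('scene')
W,c,u,v=cloud('wrist',im,d,dict(position=p,ee_rot=q))
dk=(c.max(1)<120)
k=dk&(abs(W[:,2]-158)<7)&(np.hypot(W[:,0]-507,W[:,1]+225)<60)
r=cv2.minAreaRect(np.float32(W[k,:2]));print('block top',k.sum(),r,np.median(W[k,2]))
A=np.c_[W[k,:2],np.ones(k.sum())];print('slope deg',np.degrees(np.linalg.lstsq(A,W[k,2],rcond=None)[0][:2]))
k=dk&(abs(W[:,2]-150)<5)&(np.hypot(W[:,0]-613,W[:,1]+219)<26);hc,hr=cv2.minEnclosingCircle(np.float32(W[k,:2]));print('hub',k.sum(),hc,hr,np.median(W[k,2]) if k.any() else 0)
b=np.array(r[0]);print('az block-hub',np.degrees(np.arctan2(*(b-hc)[::-1]))%360,'block-post az',np.degrees(np.arctan2(*(b-[613.8,-218.8])[::-1]))%360)
k=(W[:,2]<140)&(W[:,2]>30)&(W[:,1]<-335)&(W[:,1]>-375)&(W[:,0]>445)&(W[:,0]<592);X=W[k]
if len(X)>50:
    A=np.c_[X[:,0],np.ones(len(X))]
    for _ in range(5):
        cf=np.linalg.lstsq(A,X[:,1],rcond=None)[0];e=abs(A@cf-X[:,1])<3;A,X=A[e],X[e]
    print('laser face yaw',np.degrees(np.arctan(cf[0])))
k=(W[:,2]>152)&(W[:,2]<159)&(W[:,1]<-345)&(c.max(1)>120);rl=cv2.minAreaRect(np.float32(W[k,:2]));print('laser top',rl)
a=cv2.resize(im[:,:],(480,300));b=cv2.resize(sim[120:260,180:404],(480,300))
cv2.imwrite('pics/fin.png',np.vstack([a,b])[:,:,::-1])
E
python3 fin.py
```

```text
26.8167 [ 515.  -224.8  323.5]
block top 1923 ((506.5120849609375, -225.34564208984375), (49.388877868652344, 43.60900115966797), 3.039100170135498) 154.408695883384
slope deg [2.91757414 0.12606919]
hub 422 (611.6561889648438, -219.06045532226562) 19.384340286254883 150.38938069378736
az block-hub 183.42089236708168 block-post az 183.4912914202152
laser face yaw 3.180325131545258
laser top ((525.679443359375, -483.90966796875), (149.372802734375, 255.3467559814453), 3.144109010696411)
```

View pics/fin.png

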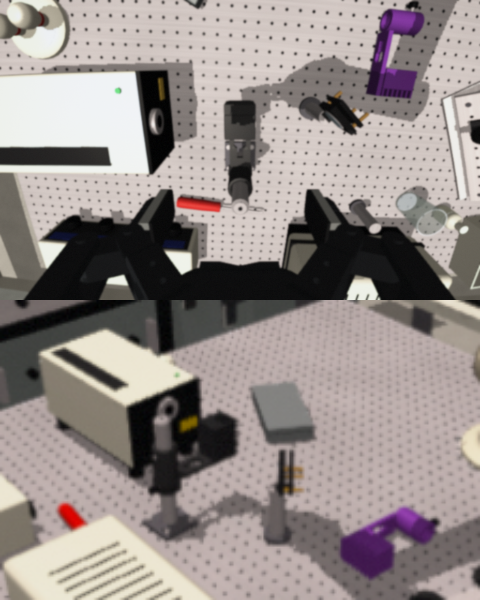

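The final picture shows the arm down on the post's collar, with its entry hole turned to the laser's port. The yaw agrees to about 0.2° and the sag is the expected 2–3°. The mirror, laser and driver show no sign of having moved.

```bash
python3 -c "
from bench import *
print(job_done())"
```

```text
the job is handed in; nothing more can be done
None
```

The beam dump arm is off the board and seated on the tall post's collar, with its entry hole facing the laser port and the gripper clear; because the tool only points down, I set the arm flat on the table on the way to level it, and the job is handed in.

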